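# Centre a wobbly jar on the pan of a scale

## Task

A squat jar of peaches with a small foot stands off-centre on the little round pan of the weighing scale. With light taps of the fingers, nudge it over until it stands centred on the pan, then draw back clear of it. Do not squeeze, lift or carry the jar, do not let it tip up or fall off, and leave the other jars, lids and cans where they are.

Things in the scene. Friction and masses are not known exactly. Their poses are not given: they have to be found in the camera images.
- jar: squat round jar on the scale's pan, 78 mm high, 0.4 to 0.7 kg. Origin: centre of its underside; z up. Foot 32 mm in diameter; flares from 6 to 18 mm up to the belly, 96 mm in diameter from 18 to 54 mm up; flat metal lid, 84 mm in diameter, 63 to 78 mm up. Friction on the pan about 0.5 to 0.7: pushed slowly 18 to 30 mm up it slides upright; pushed at the lid it rocks and tips.
- pan: the scale's pan: flat level steel disc 112 mm in diameter, 6 mm thick, no rim, fixed. Origin: centre of its top face, 68 mm above the work surface. The turn of its axes about z means nothing. The jar starts with its centre 20 to 35 mm off this point, in any direction.
- scale: the weighing scale, dark grey plastic, fixed in place. Origin: on the work surface right under the pan's centre; z up. Its body reaches 42 mm high, and from -115 mm (display side) to +100 mm along its x axis and +-85 mm along its y axis; a neck 48 mm in diameter rises from it to the pan.
- tall_jar: bystander: closed jar of tomatoes, 80 mm in diameter, 120 mm high, about 200 mm from the pan's centre beyond the back of the scale. Origin: centre of its underside.
- empty_jar: bystander: empty jar with a white lid, 74 mm in diameter, 95 mm high, about 200 mm from the pan's centre beside the scale. Origin: centre of its underside.
- small_jar: bystander: small jar of relish, 58 mm in diameter, 85 mm high, about 200 mm from the pan's centre on the other side of the scale. Origin: centre of its underside.
- loose_lid: bystander: steel jar lid lying flat by a front corner of the scale, 80 mm in diameter, 9 mm thick. Origin: centre of its underside.
- band: bystander: screw band, a dull metal ring lying flat by a front corner of the scale, 86 mm in diameter, 16 mm high. Origin: centre of its underside.
- paint_can: bystander: paint can, 108 mm in diameter, 120 mm high, far to the left. Origin: centre of its underside.
- cream_jar: bystander: tall jar with pale contents, 86 mm in diameter, 130 mm high, far to the right. Origin: centre of its underside.

How it is judged:
At the end, for the whole second after the job is handed in: The jar stands still and upright on the pan with its centre within 8 mm of the pan's centre (horizontal distance between jar and pan below 0.008 m and angle between jar's own z axis and vertical below 0.05 rad and z of jar in the frame of pan between -0.003 and 0.003 m and linear speed of jar below 0.01 m/s); the robot touches nothing.
It fails at once if the jar was tipped by more than 0.25 rad (14 degrees) (angle between jar's own z axis and vertical above 0.25 rad).
It fails at once if the jar was lifted more than 10 mm above the pan, or came off the pan (z of jar in the frame of pan above 0.01 m or z of jar in the frame of pan below -0.012 m).
It fails at once if the jar was hit, pressed or squeezed with more than 15 N by the fingers (contact force between jar and the fingers above 15 N).
It fails at once if the jar was pushed with the arm or the gripper's body instead of the fingers (contact force between jar and the arm above 1 N).
It fails at once if another jar, lid or can was moved more than 20 mm (distance of any of tall_jar, empty_jar, small_jar, loose_lid, band, paint_can, cream_jar from where it was at the start of the episode above 0.02 m).
It also fails if it takes over 56 s, if anything falls off the work surface, if the arm or the gripper's body presses on something with over 40 N, if the wrist force passes 120 N, or if a joint passes its speed limit or range.

## Robot

A 6-joint arm with a two-finger parallel gripper is mounted at the origin on the work surface. World frame = base frame: x ahead of the robot, y to its left, z up, the work surface at z = 0. Lengths are in m, angles in rad, forces in N, time in s.
With the tool pointing down it reaches from about 0.3 to 0.875 m from the base axis. Payload 6.4 kg.
Tool frame: the origin (TCP) lies between the finger pads; the fingertips stand 11 mm ahead of it and the grasp point (between the pads) lies 8 mm behind it (ctrl.tcp_to_tips is the distance from the TCP to the fingertips, in m); x points along the fingers, z is the direction in which the jaws open and shut, and the axes are right-handed (so a half turn about x gives the same grasp; the last joint's range is limited). The gripper opens to 85 mm and grips with 20 to 120 N. Pads are 22 mm wide; open, the fingers measure 114 mm over their backs; the gripper's body (76 mm by 85 mm) begins 54 mm behind the grasp point. The pads swing forward as they close: fully open they stand 13 mm farther back than shut.
Start: joints at [-1.367, 0.181, 1.607, -0, 1.354, -0.206], TCP at [0.229, -0.527, 0.22] pointing down, gripper open.
Joint ranges: [-2.99, 2.99], [-0.89, 2.07], [0.3, 2.58], [-1.14, 4.28], [0, 2.63], [-3.12, 3.12]. Speed limits (rad/s): [2.57, 2.57, 3.01, 3.14, 3.14, 3.14].

## Interface

Orientations are given as a unit quaternion [w, x, y, z].
In Python, from bench import ctrl, eyes, hand_in gives the robot as it stands. The module is installed in compiled form; this text tells all that it offers.
- The arm moves only by the tool step_arm, never from a script. Its arguments are lists of equal length, an entry for each row: "xyz": the shift along the world's x, y, z in mm, a list of three; "spin": the turn about the world's z in rad; "fingers": the opening in per cent of the stroke, from 0 (shut) to 100 (fully open). A call has 1 to 10 rows; each row is the pose to reach, as a shift and turn from the pose commanded when the call began; what a row does not reach only later rows make up. A row lasts 1/10 s, in which the tool goes at most 50 mm and 8.59 degrees, less where a joint would pass 70% of its speed; a pose out of reach is approached as far as the arm can. A call with a gripper value outside its range is refused whole. The fingers move at their own pace and stop on an object; the grip force is fixed at half the most. Time passes only in rows, so rows that repeat a pose let the fingers close. It gives the time, the measured TCP pose, the force and the opening at its end, in the units of the state.
- ctrl.get_obs(): the state, without advancing time (a new reading comes with each control period).
- eyes.camera(name): name is "scene" or "side" or "wrist"; returns the picture (420x560x3 uint8, red, green, blue); there is no depth.
- eyes.camera_model(name): a dict with "vertical_fov" (degrees; the focal length in pixels is half the picture's height over the tangent of half this angle, whatever the lens; pixels are square), "cx", "cy" (the principal point, pixels), "dist_coeffs" ([k1, k2, p1, p2, k3] as OpenCV has them; the pictures are not rectified), "pose" (4x4, takes a point from camera to world coordinates); the wrist camera has in their place "tool_from_camera" (4x4, takes a point from camera to tool coordinates, whose origin is the TCP and whose axes are the tool frame's). Camera axes: x right, y up, looking along -z (the intrinsics and any distortion apply to the point x, -y, -z); pixel columns grow to the right and rows downward; lengths in m; the calibration is good to about 2 mm. A picture is of the moment at which its call begins: read the wrist's pose just before it. camera_model takes no time and is no camera call.
- hand_in(): hands the job in, once; it reports no verdict.
The state is a dict: "time_s": time; "q": joint angles; "dq": joint speeds; "joint_efforts": joint torques, N m; "eef_pos": TCP position; "eef_rot": TCP orientation; "wrist_force": force on the tool from outside, world axes, zero at the start; "torque": the same for the moment, N m; "opening": opening from 0.0 (shut) to 1.0 (fully open).
Only numpy, scipy, OpenCV 4.12 (cv2) and the standard library are available. Lean on these libraries where they do the work, as an engineer would, in place of code of your own. Each camera call takes 0.05 s, during which the arm holds its last target.

## Working session

There is one attempt and no reset: what is moved stays moved. The work goes in short steps, Python scripts to look and compute and a tool call to move; the robot and the scene stay as the last step left them, time stands still between calls to the robot, and variables do not carry over. Pictures are saved under pics/ and viewed, and the job is handed in when it is done.

Besides the shell and the picture viewer there is one more tool, called after ">>>" in YAML: its name, and indented under it one key for each argument. step_arm: Moves the arm, as the interface text tells. Its arguments: {"type":"object","properties":{"xyz":{"type":"array"},"spin":{"type":"array"},"fingers":{"type":"array"}},"required":["xyz","spin","fingers"]}

```bash
ls; mkdir -p pics; python3 - <<'E'
from bench import ctrl, eyes
import cv2,numpy as np
np.set_printoptions(precision=4,suppress=True)
o=ctrl.get_obs(); print(o['time_s'],o['eef_pos'],o['eef_rot'],o['opening'])
for n in ['scene','side','wrist']:
    im=eyes.camera(n); cv2.imwrite(f'pics/{n}0.png',im[:,:,::-1]); print(n,eyes.camera_model(n))
E
```

```text
pics
0.0 [ 0.229  -0.5268  0.2191] [ 0.5909  0.3882  0.5917 -0.3874] 0.9994543910647785
scene {'vertical_fov': 50.92649649598005, 'cx': 278.36772155763913, 'cy': 210.79505172255074, 'dist_coeffs': array([-0.1267,  0.    ,  0.    ,  0.    ,  0.    ]), 'pose': array([[-0.5052, -0.7356,  0.4513,  1.3258],
       [ 0.863 , -0.4266,  0.2708,  0.4468],
       [-0.0067,  0.5262,  0.8503,  1.4433],
       [ 0.    ,  0.    ,  0.    ,  1.    ]])}
side {'vertical_fov': 42.02296091933155, 'cx': 284.4169318740585, 'cy': 217.2928008823767, 'dist_coeffs': array([0.0062, 0.    , 0.    , 0.    , 0.    ]), 'pose': array([[ 0.9988,  0.0444, -0.0209,  0.5437],
       [-0.0475,  0.7701, -0.6362, -1.0353],
       [-0.0122,  0.6364,  0.7712,  1.318 ],
       [ 0.    ,  0.    ,  0.    ,  1.    ]])}
wrist {'vertical_fov': 70.78229338019611, 'cx': 278.74144197535435, 'cy': 212.21212174880938, 'dist_coeffs': array([0.0215, 0.    , 0.    , 0.    , 0.    ]), 'tool_from_camera': array([[ 0.0011,  0.3273, -0.9449, -0.1541],
       [ 0.0006,  0.9449,  0.3273,  0.0862],
       [ 1.    , -0.0009,  0.0009,  0.0001],
       [ 0.    ,  0.    ,  0.    ,  1.    ]])}
```

View pics/scene0.png

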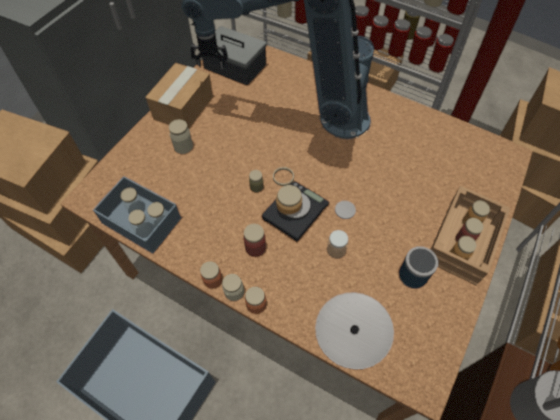

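View pics/side0.png

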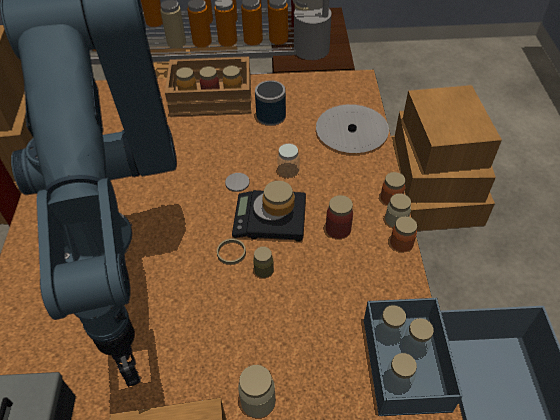

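View pics/wrist0.png

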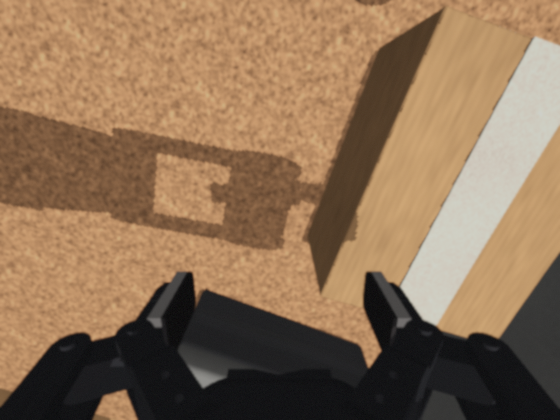

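The pan and jar show at about (292,207) in scene and (272,202) in side. Next I'll enlarge both for measurement.

```bash
python3 - <<'E'
import cv2,numpy as np
a=cv2.imread('pics/scene0.png')[170:250,250:350]; b=cv2.imread('pics/side0.png')[165:255,220:320]
cv2.imwrite('pics/z0.png',np.vstack([cv2.resize(a,(400,300)[::1],interpolation=cv2.INTER_CUBIC)])) 
a=cv2.resize(a,None,fx=4,fy=4,interpolation=cv2.INTER_CUBIC);b=cv2.resize(b,None,fx=4,fy=4,interpolation=cv2.INTER_CUBIC)
c=np.zeros((360,800,3),np.uint8);c[:320,:400]=a;c[:,400:]=b;cv2.imwrite('pics/z0.png',c)
E
```

```text
(no output)
```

View pics/z0.png

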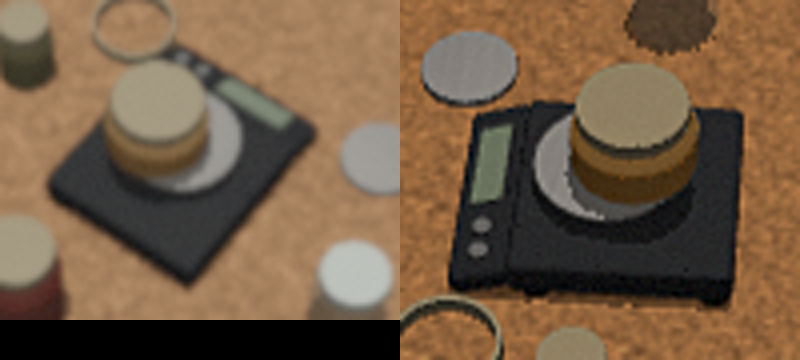

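The lid and pan are clear: the jar sits off the pan toward +x in the side view, with the grey pan crescent visible to its left. Next I'll segment both and cast rays.

```bash
cat > h.py <<'E'
import cv2,numpy as np
from scipy.optimize import least_squares
from scipy.spatial.transform import Rotation as R
np.set_printoptions(precision=4,suppress=True)
from bench import ctrl,eyes
def cam(n,obs=None):
    m=eyes.camera_model(n); f=210/np.tan(np.radians(m['vertical_fov'])/2)
    K=np.array([[f,0,m['cx']],[0,f,m['cy']],[0,0,1]])
    if 'pose' in m: P=m['pose']
    else:
        T=np.eye(4);q=obs['eef_rot'];T[:3,:3]=R.from_quat([q[1],q[2],q[3],q[0]]).as_matrix();T[:3,3]=obs['eef_pos'];P=T@m['tool_from_camera']
    return K,m['dist_coeffs'],P
def toplane(uv,c,z):
    K,d,P=c; u=cv2.undistortPoints(np.asarray(uv,float).reshape(-1,1,2),K,d).reshape(-1,2)
    v=np.c_[u[:,0],-u[:,1],-np.ones(len(u))]@P[:3,:3].T
    s=(z-P[2,3])/v[:,2]; return (P[:3,3]+v*s[:,None])[:,:2]
def proj(X,c):
    K,d,P=c; x=(np.atleast_2d(X)-P[:3,3])@P[:3,:3]; x=x*[1,-1,-1]
    return cv2.projectPoints(x,np.zeros(3),np.zeros(3),K,d)[0].reshape(-1,2)
def circ(p,r,x0=None,loss='soft_l1'):
    x0=p.mean(0) if x0 is None else x0
    s=least_squares(lambda c:np.hypot(*(p-c).T)-r,x0,loss=loss,f_scale=.002); return s.x,np.median(abs(np.hypot(*(p-s.x).T)-r))
E
python3 - <<'E'
import cv2
for n,pts in [('scene',[(289,194),(282,190),(290,210),(305,205),(292,216),(275,220)]),('side',[(278,192),(275,186),(285,205),(258,210),(268,217),(290,220),(258,197)])]:
    im=cv2.imread(f'pics/{n}0.png');h=cv2.cvtColor(im,cv2.COLOR_BGR2HSV)
    for p in pts: print(n,p,h[p[1],p[0]],im[p[1],p[0]])
E
```

```text
scene (289, 194) [ 21  54 166] [131 155 166]
scene (282, 190) [ 21  54 166] [131 155 166]
scene (290, 210) [ 16 135 104] [ 49  79 104]
scene (305, 205) [ 20  10 157] [151 155 157]
scene (292, 216) [20 17 91] [85 89 91]
scene (275, 220) [90  5 56] [56 56 55]
side (278, 192) [ 19  81 144] [ 98 127 144]
side (275, 186) [ 18  82 143] [ 97 125 143]
side (285, 205) [ 16 168 111] [ 38  78 111]
side (258, 210) [ 20  24 128] [116 124 128]
side (268, 217) [20 17 91] [85 89 91]
side (290, 220) [135  34  30] [30 26 28]
side (258, 197) [ 15  21 145] [133 139 145]
```

```bash
cat >> h.py <<'E'
def measure(n,im,c,roi,lidS,panS=(0,40),panV=75,lidV=115,r0=None):
    bgr=im[:,:,::-1]; g=cv2.resize(np.ascontiguousarray(bgr),None,fx=4,fy=4,interpolation=cv2.INTER_CUBIC)
    h=cv2.cvtColor(g,cv2.COLOR_BGR2HSV); x0,y0,x1,y1=[4*v for v in roi]
    box=np.zeros(h.shape[:2],np.uint8); box[y0:y1,x0:x1]=255
    def big(lo,hi):
        m=cv2.inRange(h,lo,hi)&box
        m=cv2.morphologyEx(m,cv2.MORPH_OPEN,np.ones((7,7)))
        k,l,s,_=cv2.connectedComponentsWithStats(m); i=1+np.argmax(s[1:,4]); return (l==i).astype(np.uint8)
    up=lambda p:(p.reshape(-1,2)-1.5)/4
    cnt=lambda m:max(cv2.findContours(m,cv2.RETR_EXTERNAL,cv2.CHAIN_APPROX_NONE)[0],key=len)
    lid=big((10,lidS[0],lidV),(30,lidS[1],255)); lc=cnt(lid)
    pan=big((0,panS[0],panV),(179,panS[1],255)); pc=cnt(pan)
    hull=cv2.convexHull(pc)
    hp=np.zeros_like(pan); cv2.polylines(hp,[hull],True,1,3)
    pts=pc.reshape(-1,2); keep=hp[pts[:,1],pts[:,0]]>0
    # keep points whose outside neighbourhood is dark body/not jar (low value)
    sat=cv2.blur(h[:,:,1],(13,13)); keep&=sat[pts[:,1],pts[:,0]]<60
    pp=pts[keep]
    L=circ(toplane(up(lc),c,.146),.042); Pn=circ(toplane(up(pp),c,.068),.056)
    dbg=g.copy(); dbg[lc.reshape(-1,2)[:,1],lc.reshape(-1,2)[:,0]]=(0,0,255); 
    for q in pp: dbg[q[1],q[0]]=(0,255,0)
    dbg=dbg[y0:y1,x0:x1]
    return L,Pn,dbg
E
python3 - <<'E'
from h import *
for n,roi,ls in [('scene',(262,178,318,224),(38,95)),('side',(245,172,302,226),(50,120))]:
    im=cv2.imread(f'pics/{n}0.png')[:,:,::-1]
    L,P,d=measure(n,im,cam(n),roi,ls); print(n,'lid',*L,'pan',*P,'off',(L[0]-P[0])*1e3)
    cv2.imwrite(f'pics/d_{n}.png',cv2.resize(d,None,fx=2,fy=2))
E
```

```text
scene lid [0.5581 0.0277] 0.004115495340703629 pan [0.5186 0.0695] 0.006315860472708774 off [ 39.5277 -41.7854]
side lid [0.5607 0.0333] 0.0009973577038573725 pan [0.5407 0.0469] 0.0004578806909431195 off [ 20.0293 -13.6196]
```

```bash
python3 - <<'E'
import cv2,numpy as np
a=cv2.imread('pics/d_scene.png');b=cv2.imread('pics/d_side.png')
h=max(a.shape[0],b.shape[0]);c=np.zeros((h,a.shape[1]+b.shape[1],3),np.uint8);c[:a.shape[0],:a.shape[1]]=a;c[:b.shape[0],a.shape[1]:]=b
s=min(800/c.shape[1],1);cv2.imwrite('pics/d0.png',cv2.resize(c,None,fx=s,fy=s))
E
```

```text
(no output)
```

View pics/d0.png

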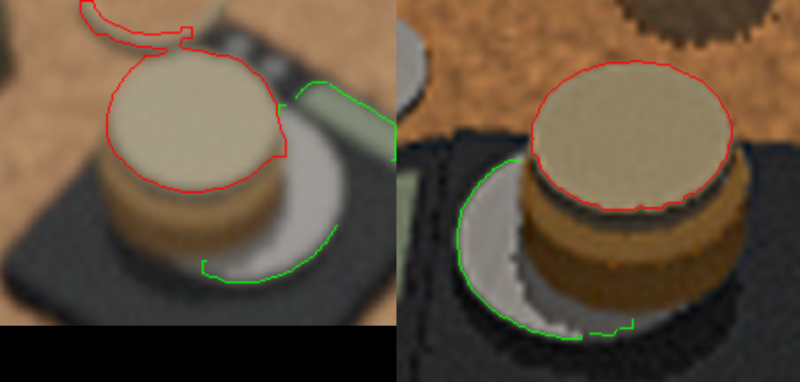

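Side view fits well: jar centre about (0.561, 0.033), pan centre about (0.541, 0.047). The scene fit is contaminated by the screw band and the display, so I'm ignoring it for now. I'll move above a point behind the jar, tool +y (camera side) facing the push direction, fingers part-open to form a two-point cradle.

>>> step_arm:
  xyz:
    - [402,512,20]
    - [402,512,20]
    - [402,512,20]
    - [402,512,20]
    - [402,512,20]
    - [402,512,20]
    - [402,512,20]
    - [402,512,20]
    - [402,512,20]
    - [402,512,20]
  spin: [2.13,2.13,2.13,2.13,2.13,2.13,2.13,2.13,2.13,2.13]
  fingers: [40,40,40,40,40,40,40,40,40,40]

```text
time_s: 1.15
eef_pos: [0.5386, -0.1324, 0.2353]
eef_rot: [0.697, -0.121, 0.697, 0.121]
wrist_force: [0.3, -1.3, -0.4]
opening: 0.401
```

```bash
python3 - <<'E'
from h import *
o=ctrl.get_obs(); print(o['time_s'],o['eef_pos'],o['q'],o['opening'],ctrl.tcp_to_tips)
q=o['eef_rot'];M=R.from_quat([q[1],q[2],q[3],q[0]]).as_matrix();print(M, np.degrees(np.arctan2(M[1,1],M[0,1])))
E
```

```text
1.15 [ 0.5386 -0.1324  0.2353] [-0.455   0.1224  1.6418 -0.0001  1.3774 -0.8002] 0.40059919499631924 0.011
[[-0.     -0.3384  0.941 ]
 [-0.0001  0.941   0.3384]
 [-1.     -0.0001 -0.0001]] 109.77989087504574
```

>>> step_arm:
  xyz:
    - [90,115,4]
    - [90,115,4]
    - [90,115,4]
    - [90,115,4]
    - [90,115,4]
    - [90,115,4]
    - [90,115,4]
  spin: [0.62,0.62,0.62,0.62,0.62,0.62,0.62]
  fingers: [40,40,40,40,40,40,40]

```text
time_s: 1.85
eef_pos: [0.6273, -0.0202, 0.2393]
eef_rot: [0.628, -0.325, 0.628, 0.325]
wrist_force: [-0.5, -0.6, 0.1]
opening: 0.401
```

```bash
python3 - <<'E'
from h import *
o=ctrl.get_obs(); print(o['time_s'],o['eef_pos'],o['dq'],o['opening'])
q=o['eef_rot'];M=R.from_quat([q[1],q[2],q[3],q[0]]).as_matrix();print(np.degrees(np.arctan2(M[1,1],M[0,1])))
im=eyes.camera('wrist');cv2.imwrite('pics/wrist1.png',im[:,:,::-1])
import pickle;pickle.dump(o,open('o1.pkl','wb'))
E
```

```text
1.85 [ 0.6273 -0.0202  0.2393] [-0.0062 -0.0037 -0.0026  0.0022 -0.0014 -0.0108] 0.40107631294629653
144.69943209287482
```

View pics/wrist1.png

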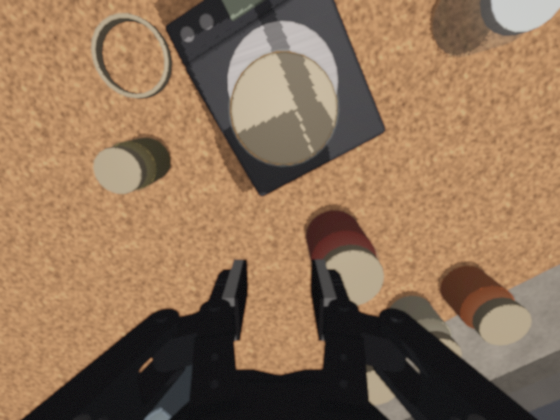

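The wrist view shows the lid (partly shadowed) at about (284,108), the pan arc above it, and the tall jar at (350,260), clear of the fingers' descent. I'll fit both circles here.

```bash
cat >> h.py <<'E'
def wmeas(im,o,name,zl=.146,top=0):
    """wrist view: lid = beige saturated; pan = grey. returns lid xy, pan xy"""
    c=cam('wrist',o); hsv=cv2.cvtColor(np.ascontiguousarray(im),cv2.COLOR_RGB2HSV); rgb=im.astype(int)
    return c,hsv
E
python3 - <<'E'
import cv2
im=cv2.imread('pics/wrist1.png');h=cv2.cvtColor(im,cv2.COLOR_BGR2HSV)
for p in [(260,90),(270,130),(320,110),(300,130),(310,150),(250,50),(285,40),(310,40),(325,70),(240,70),(260,180),(360,140),(340,60),(200,60),(245,10),(420,300)]: print(p,h[p[1],p[0]])
E
```

```text
(260, 90) [ 19  48 200]
(270, 130) [ 18  60 128]
(320, 110) [ 19  57 129]
(300, 130) [ 18  59 130]
(310, 150) [ 19  54 169]
(250, 50) [  9   9 197]
(285, 40) [  5  11 142]
(310, 40) [  9   9 196]
(325, 70) [ 13  17 184]
(240, 70) [ 11  11 193]
(260, 180) [120  12  42]
(360, 140) [150   7  74]
(340, 60) [135   6  81]
(200, 60) [135   7  72]
(245, 10) [ 39  32 127]
(420, 300) [20 49 93]
```

```bash
cat >> h.py <<'E'
def wrist(im,o,name,roi):
    c=cam('wrist',o); g=cv2.cvtColor(np.ascontiguousarray(im),cv2.COLOR_RGB2BGR); h=cv2.cvtColor(g,cv2.COLOR_BGR2HSV)
    box=np.zeros(h.shape[:2],np.uint8); box[roi[1]:roi[3],roi[0]:roi[2]]=255
    def big(lo,hi,k=3):
        m=cv2.morphologyEx(cv2.inRange(h,lo,hi)&box,cv2.MORPH_OPEN,np.ones((k,k)))
        n,l,s,_=cv2.connectedComponentsWithStats(m); return (l==1+np.argmax(s[1:,4])).astype(np.uint8)
    lid=big((10,33,95),(30,85,255)); pan=big((0,0,105),(179,27,255))
    lc=cv2.convexHull(max(cv2.findContours(lid,cv2.RETR_EXTERNAL,cv2.CHAIN_APPROX_NONE)[0],key=len))
    lm=np.zeros_like(lid); cv2.drawContours(lm,[lc],-1,1,-1)
    lp=max(cv2.findContours(lm,cv2.RETR_EXTERNAL,cv2.CHAIN_APPROX_NONE)[0],key=len).reshape(-1,2)
    fill=cv2.dilate(lm,np.ones((15,15)))
    pp=max(cv2.findContours(pan,cv2.RETR_EXTERNAL,cv2.CHAIN_APPROX_NONE)[0],key=len).reshape(-1,2)
    pp=pp[fill[pp[:,1],pp[:,0]]==0]
    L=circ(toplane(lp,c,.146),.042); P=circ(toplane(pp,c,.068),.056,x0=L[0])
    d=g.copy()
    for q in lp: d[q[1],q[0]]=(0,0,255)
    for q in pp: d[q[1],q[0]]=(0,255,0)
    for X,z,r,col in [(L[0],.146,.042,(255,0,0)),(P[0],.068,.056,(255,255,0))]:
        t=np.linspace(0,2*np.pi,60); uv=proj(np.c_[X[0]+r*np.cos(t),X[1]+r*np.sin(t),0*t+z],c)
        for u in uv: cv2.circle(d,(int(round(u[0])),int(round(u[1]))),1,col,-1)
    cv2.imwrite(name,d); return L,P
E
python3 - <<'E'
from h import *
import pickle
o=pickle.load(open('o1.pkl','rb'));im=cv2.imread('pics/wrist1.png')[:,:,::-1]
L,P=wrist(im,o,'pics/w1d.png',(215,15,350,180)); print(L,P,(L[0]-P[0])*1e3)
E
```

```text
(array([0.5627, 0.0318]), np.float64(0.00039210532142381835)) (array([0.5431, 0.0458]), np.float64(0.0002454225450386968)) [ 19.6574 -13.9852]
```

View pics/w1d.png

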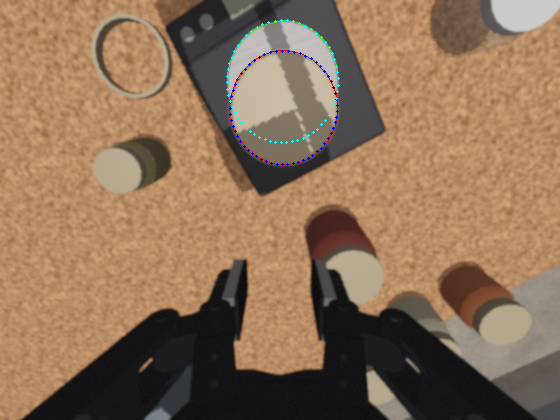

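The fit agrees with the side view: offset (+19.7, −14.0) mm, so I push about 24 mm along azimuth 145°, which the tool already faces. I'll zoom in on the fingertips to check how low they reach.

```bash
python3 - <<'E'
import cv2
im=cv2.imread('pics/wrist1.png')[230:360,180:380];im=cv2.convertScaleAbs(im,alpha=2,beta=30)
cv2.imwrite('pics/tip.png',cv2.resize(im,None,fx=4,fy=4,interpolation=cv2.INTER_CUBIC))
E
```

```text
(no output)
```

View pics/tip.png

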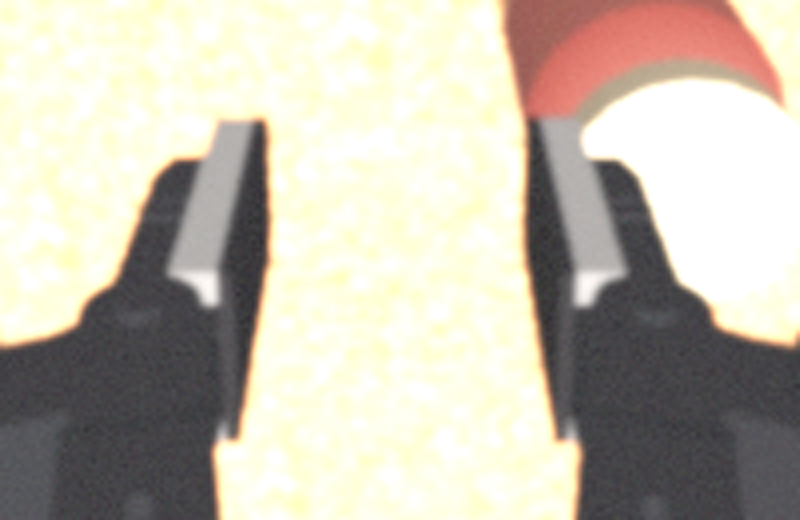

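The wrist picture suggests the tips may sit further back than 11 mm ahead of the TCP at this opening. I'll cross-check in the other two views.

```bash
python3 - <<'E'
from h import *
o=ctrl.get_obs();p=o['eef_pos'];print(p)
out=[]
for n in ['side','scene']:
    im=eyes.camera(n);c=cam(n);g=np.ascontiguousarray(im[:,:,::-1]);cv2.imwrite(f'pics/{n}1.png',g)
    u=proj(np.array([p,p-[0,0,.011],p+[0,0,.015],p+[0,0,.062]]),c);print(n,u)
    x,y=[int(v) for v in u[0]];x-=40;y-=55;cr=cv2.resize(g[y:y+90,x:x+80],None,fx=5,fy=5,interpolation=cv2.INTER_CUBIC)
    cr=cv2.convertScaleAbs(cr,alpha=1.5,beta=20)
    for q,col in zip(u,[(0,0,255),(0,255,0),(255,0,0),(255,255,0)]): cv2.circle(cr,(int((q[0]-x+.5)*5),int((q[1]-y+.5)*5)),3,col,-1)
    out.append(cr)
cv2.imwrite('pics/tips1.png',np.hstack(out))
E
```

```text
[ 0.6273 -0.0203  0.2394]
side [[302.3134 180.7821]
 [302.2605 183.5631]
 [302.3866 176.9379]
 [302.6237 164.49  ]]
scene [[265.682  186.8584]
 [265.7836 188.7391]
 [265.5415 184.2554]
 [265.0856 175.8002]]
```

View pics/tips1.png

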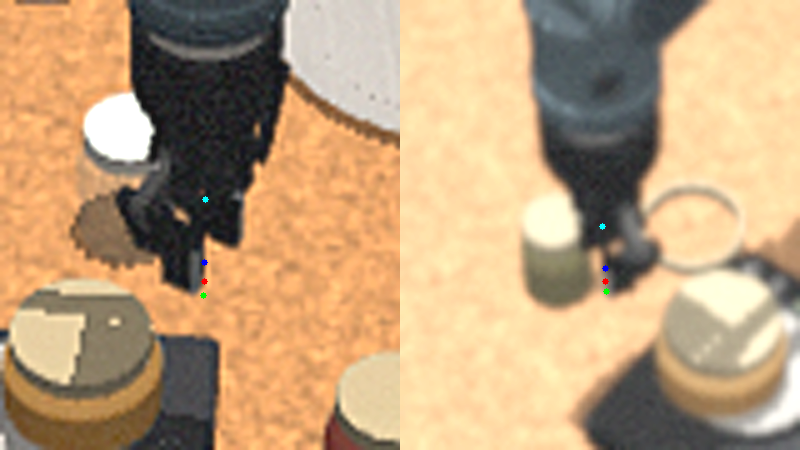

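Both views say the tips are about 10–15 mm *behind* the TCP at 40 % open, which leaves too little room for the gripper body above the lid. I'll shut the fingers, correct the 5 mm lateral offset, and re-measure the tips.

>>> step_arm:
  xyz:
    - [3,4,0]
    - [3,4,0]
    - [3,4,0]
    - [3,4,0]
    - [3,4,0]
    - [3,4,0]
  spin: [0,0,0,0,0,0]
  fingers: [0,0,0,0,0,0]

```text
time_s: 2.6
eef_pos: [0.6307, -0.0153, 0.2393]
eef_rot: [0.627, -0.326, 0.627, 0.326]
wrist_force: [0.1, 0.3, 0.5]
opening: 0.002
```

```bash
python3 - <<'E'
from h import *
o=ctrl.get_obs();p=o['eef_pos'];print(p,o['opening'])
c=cam('wrist',o);im=eyes.camera('wrist')
g=np.ascontiguousarray(im[:,:,::-1]);cv2.imwrite('pics/wrist2.png',g)
q=o['eef_rot'];M=R.from_quat([q[1],q[2],q[3],q[0]]).as_matrix()
a=cv2.resize(cv2.convertScaleAbs(g[220:330,220:340],alpha=2,beta=30),None,fx=4,fy=4,interpolation=cv2.INTER_CUBIC)
for X,col in [((.011,.011,0),(0,0,255)),((.011,-.011,0),(0,255,0)),((-.03,.011,0),(255,0,0))]:
    u=proj(p+M@np.array(X),c)[0];print(X,u);cv2.circle(a,(int((u[0]-220+.5)*4),int((u[1]-220+.5)*4)),4,col,-1)
im=eyes.camera('side');c=cam('side');g=np.ascontiguousarray(im[:,:,::-1]);cv2.imwrite('pics/side2.png',g)
u=proj(np.array([p,p-[0,0,.011],p+[0,0,.015],p+[0,0,.062]]),c)
x,y=[int(v) for v in u[0]];x-=30;y-=50;b=cv2.convertScaleAbs(cv2.resize(g[y:y+88,x:x+60],None,fx=5,fy=5,interpolation=cv2.INTER_CUBIC),alpha=1.5,beta=20)
for r,col in zip(u,[(0,0,255),(0,255,0),(255,0,0),(255,255,0)]): cv2.circle(b,(int((r[0]-x+.5)*5),int((r[1]-y+.5)*5)),3,col,-1)
cv2.imwrite('pics/tips2.png',np.hstack([a,b[:440]]))
L,P=wrist(im if 0 else cv2.imread('pics/wrist2.png')[:,:,::-1],o,'pics/w2d.png',(215,15,350,180)); print(L,P,(L[0]-P[0])*1e3)
E
```

```text
[ 0.6307 -0.0153  0.2393] 0.001588485921179372
(0.011, 0.011, 0) [276.1959 236.3615]
(0.011, -0.011, 0) [276.2731 268.3357]
(-0.03, 0.011, 0) [275.5791 271.1349]
(array([0.5631, 0.0322]), np.float64(0.0004101624118936567)) (array([0.543 , 0.0458]), np.float64(0.00026127530822078054)) [ 20.0186 -13.6529]
```

View pics/tips2.png

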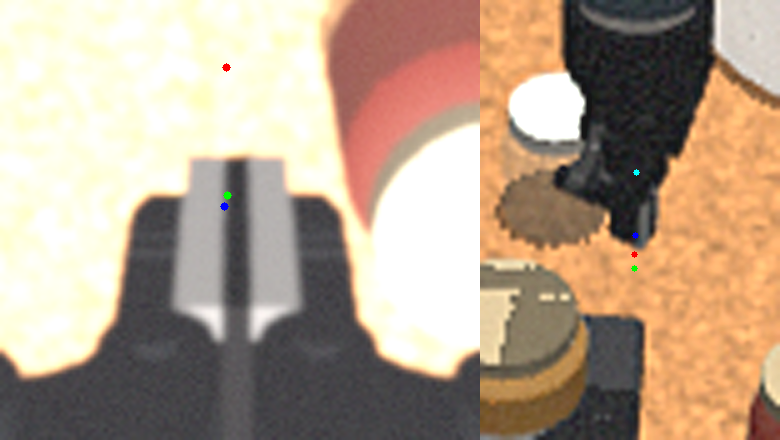

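The tips again measure about 12–15 mm behind the reported TCP (row 260 in the wrist view, where +11 mm would be row 236). I'll descend part way, standing further off, and look again.

>>> step_arm:
  xyz:
    - [10,-7,-40]
    - [10,-7,-80]
    - [10,-7,-110]
    - [10,-7,-125]
    - [10,-7,-130]
    - [10,-7,-130]
    - [10,-7,-130]
  spin: [0,0,0,0,0,0,0]
  fingers: [0,0,0,0,0,0,0]

```text
time_s: 3.4
eef_pos: [0.6421, -0.0226, 0.1114]
eef_rot: [0.628, -0.327, 0.626, 0.325]
wrist_force: [-0.3, 0.3, 0.8]
opening: 0.004
```

```bash
cat > look.py <<'E'
from h import *
import sys
k=sys.argv[1]
o=ctrl.get_obs();p=o['eef_pos'];print(o['time_s'],p,o['opening'],o['wrist_force'])
im=eyes.camera('wrist');cv2.imwrite(f'pics/wrist{k}.png',np.ascontiguousarray(im[:,:,::-1]))
out=[cv2.resize(im[:,:,::-1],(400,300))]
for n in ['side','scene']:
    im=eyes.camera(n);c=cam(n);g=np.ascontiguousarray(im[:,:,::-1]);cv2.imwrite(f'pics/{n}{k}.png',g)
    u=proj(np.array([p,p-[0,0,.011],p+[0,0,.015],p+[0,0,.062]]),c)
    x,y=[int(v) for v in u[0]];x-=45;y-=36;cr=cv2.resize(g[y:y+60,x:x+80],None,fx=5,fy=5,interpolation=cv2.INTER_CUBIC)
    cr=cv2.convertScaleAbs(cr,alpha=1.4,beta=15)
    for q,col in zip(u,[(0,0,255),(0,255,0),(255,0,0),(255,255,0)]): cv2.circle(cr,(int((q[0]-x+.5)*5),int((q[1]-y+.5)*5)),2,col,-1)
    out.append(cr)
out.append(np.zeros_like(out[0]))
cv2.imwrite(f'pics/look{k}.png',np.vstack([np.hstack([out[0],out[3]]),np.hstack(out[1:3])]))
E
python3 look.py 3
```

```text
3.4 [ 0.6421 -0.0226  0.1114] 0.0037909904960916657 [-0.3283  0.2744  0.806 ]
```

View pics/look3.png

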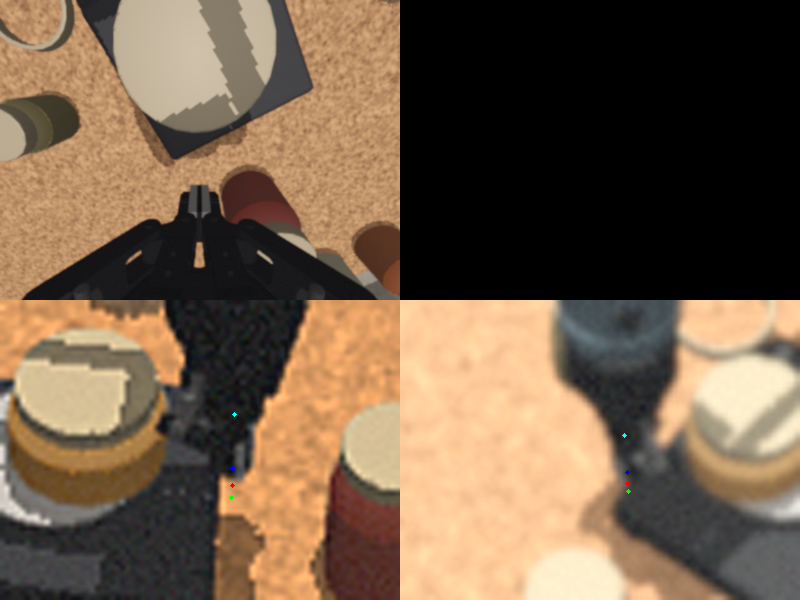

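In the side view the grey pad tip (row 478 in the crop) lies about 13 mm above the reported TCP, which matches the wrist view. The gripper body is about 73 mm above the tips, so it clears the lid. I'll descend further before any contact.

>>> step_arm:
  xyz:
    - [0,0,-15]
    - [0,0,-28]
    - [0,0,-32]
    - [0,0,-32]
    - [0,0,-32]
  spin: [0,0,0,0,0]
  fingers: [0,0,0,0,0]

```text
time_s: 4.05
eef_pos: [0.6407, -0.0223, 0.077]
eef_rot: [0.627, -0.326, 0.628, 0.326]
wrist_force: [0.1, -0.4, 0.9]
opening: -0.006
```

```bash
python3 look.py 4
```

```text
4.05 [ 0.6407 -0.0223  0.077 ] -0.005643117881024676 [ 0.0812 -0.4014  0.8992]
```

View pics/look4.png

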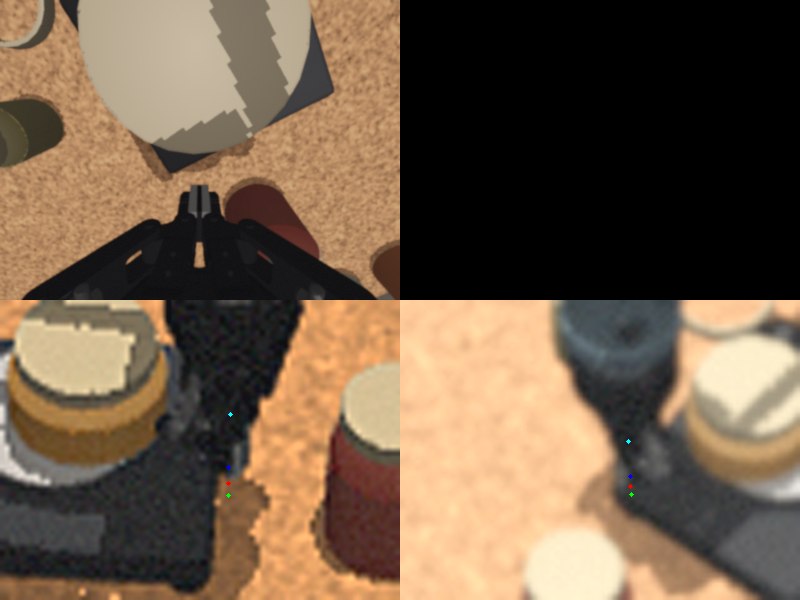

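```bash
python3 - <<'E'
import cv2,numpy as np
from h import *
p=np.array([.6407,-.0223,.077]);out=[]
for n in ['side','scene']:
    c=cam(n);g=cv2.imread(f'pics/{n}4.png');u=proj(p+np.array([[0,0,.01]]),c)[0];x=int(u[0])-(33 if n=='side' else 15);y=int(u[1])-30
    cr=cv2.resize(g[y:y+50,x:x+50],None,fx=8,fy=8,interpolation=cv2.INTER_CUBIC).astype(float)
    cr=(255*(cr/255)**.5).astype(np.uint8)
    # edge points: finger faces +-11 along d at assumed tip heights .066,.077,.090
    d=np.array([-.816,.578,0])
    for z,col in [(.066,(0,255,0)),(.077,(0,0,255)),(.090,(255,0,0))]:
        for s in (-.011,.011):
            q=proj(np.array([[p[0],p[1],z]])+d*s,c)[0];cv2.circle(cr,(int((q[0]-x+.5)*8),int((q[1]-y+.5)*8)),3,col,-1)
    out.append(cr)
cv2.imwrite('pics/tips4.png',np.hstack(out))
E
```

```text
(no output)
```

View pics/tips4.png

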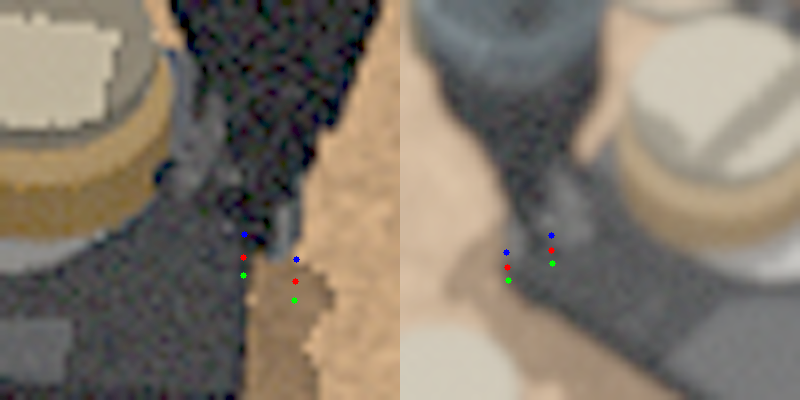

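Now it is clear: in both views the fingertip matches the marks for z = 0.090, so the tips are at TCP + 13 mm. I'll drop 4 mm, putting the tips about 18 mm up the jar, and approach to about 6 mm from the belly.

>>> step_arm:
  xyz:
    - [0,0,-4]
    - [-4,3,-4]
    - [-10,7,-4]
    - [-16,11.3,-4]
    - [-20,14.1,-4]
    - [-23,16.3,-4]
    - [-24.5,17.3,-4]
    - [-24.5,17.3,-4]
    - [-24.5,17.3,-4]
  spin: [0,0,0,0,0,0,0,0,0]
  fingers: [0,0,0,0,0,0,0,0,0]

```text
time_s: 5.1
eef_pos: [0.6165, -0.0051, 0.0735]
eef_rot: [0.627, -0.326, 0.627, 0.326]
wrist_force: [0.2, 0.3, 0.1]
opening: -0.002
```

>>> step_arm:
  xyz:
    - [-0.8,0.6,0]
    - [-1.6,1.2,0]
    - [-2.4,1.7,0]
    - [-3.3,2.3,0]
    - [-4.1,2.9,0]
    - [-4.9,3.5,0]
    - [-5.7,4.0,0]
    - [-6.5,4.6,0]
    - [-7.3,5.2,0]
    - [-8.2,5.8,0]
  spin: [0,0,0,0,0,0,0,0,0,0]
  fingers: [0,0,0,0,0,0,0,0,0,0]

```text
time_s: 6.1
eef_pos: [0.6087, 0.0004, 0.0738]
eef_rot: [0.628, -0.327, 0.627, 0.326]
wrist_force: [2.9, -2.6, 0.6]
opening: -0.0
```

```bash
python3 look.py 5
```

```text
6.1 [0.6087 0.0004 0.0738] -0.00046435455592900633 [ 2.9381 -2.6026  0.5902]
```

View pics/look5.png

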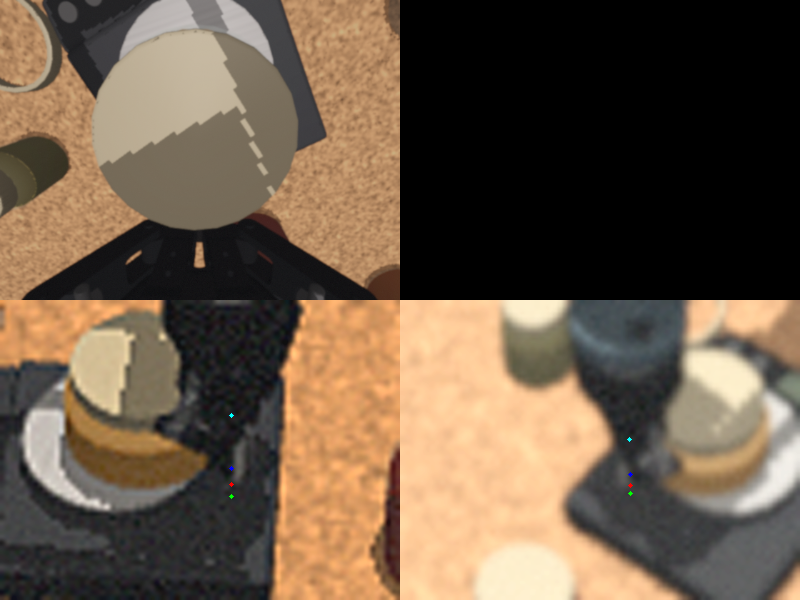

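Contact made, wrist force about 4 N. The jar looks upright. I'll fit the wrist view again.

```bash
cat > m.py <<'E'
from h import *
import sys
k=sys.argv[1];roi=tuple(map(int,sys.argv[2:6]))
o=ctrl.get_obs();im=eyes.camera('wrist');cv2.imwrite(f'pics/wrist{k}.png',np.ascontiguousarray(im[:,:,::-1]))
L,P=wrist(im,o,f'pics/w{k}d.png',roi); print(o['time_s'],o['eef_pos'],'F',o['wrist_force'],'lid',L,'pan',P,'off',(L[0]-P[0])*1e3)
E
python3 m.py 6 100 0 460 340
```

```text
6.25 [0.6083 0.0006 0.0736] F [ 2.6059 -3.592   0.7644] lid (array([0.5606, 0.0337]), np.float64(0.0009000064868685126)) pan (array([0.5445, 0.0445]), np.float64(0.0011653773611890322)) off [ 16.1401 -10.822 ]
```

View pics/w6d.png

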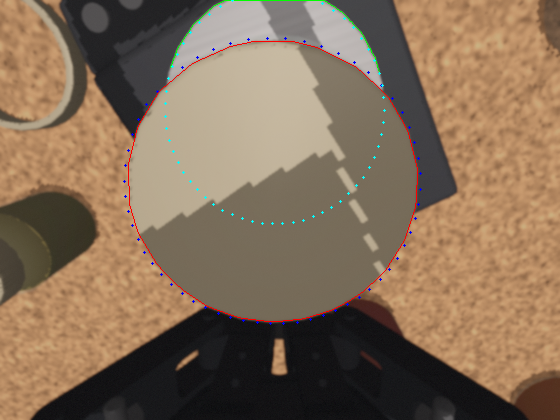

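The lid fit is good: the jar has moved 3 mm with no tilt visible, about 21 mm to go. (This pan fit includes points on the image border, so I keep the earlier pan centre (0.543, 0.046).) Continuing slowly.

>>> step_arm:
  xyz:
    - [-0.8,0.6,0]
    - [-1.6,1.2,0]
    - [-2.4,1.7,0]
    - [-3.3,2.3,0]
    - [-4.1,2.9,0]
    - [-4.9,3.5,0]
    - [-5.7,4.0,0]
    - [-6.5,4.6,0]
    - [-7.3,5.2,0]
    - [-8.2,5.8,0]
  spin: [0,0,0,0,0,0,0,0,0,0]
  fingers: [0,0,0,0,0,0,0,0,0,0]

```text
time_s: 7.3
eef_pos: [0.5999, 0.0066, 0.0734]
eef_rot: [0.627, -0.326, 0.627, 0.326]
wrist_force: [2.7, -3.4, 1.4]
opening: 0.0
```

```bash
sed -i 's/    L=circ(toplane(lp,c,.146)/    pp=pp[pp[:,1]>3]\n&/' h.py; python3 m.py 7 100 0 460 340; python3 look.py 7b
```

```text
7.3 [0.5999 0.0066 0.0734] F [ 2.7089 -3.4074  1.4239] lid (array([0.5527, 0.0402]), np.float64(0.0009096090948655655)) pan (array([0.5433, 0.0453]), np.float64(0.00018958203468419366)) off [ 9.3692 -5.0703]
7.35 [0.5997 0.0067 0.0734] 0.000544694208343531 [ 2.1622 -1.2082  1.5969]
```

View pics/look7b.png

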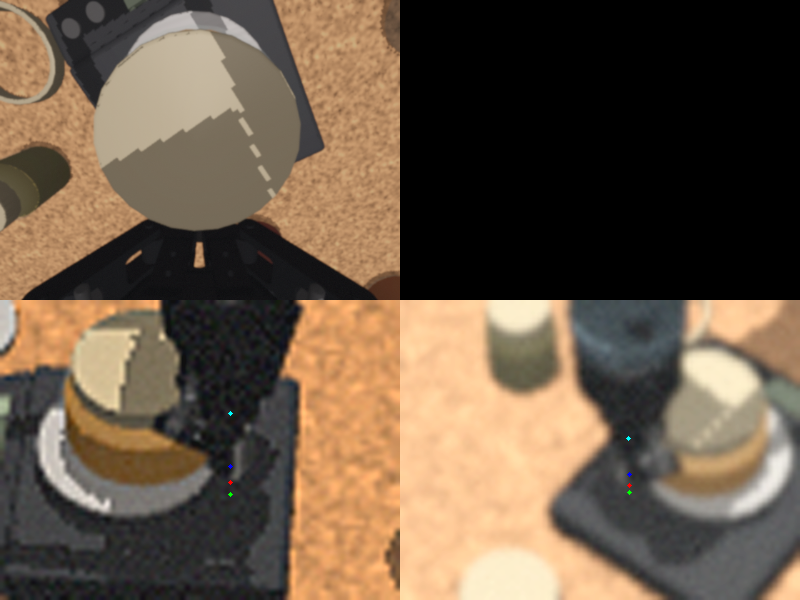

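The jar slides upright; remaining (−9.5, +5.4) mm. Pushing on 9 mm.

>>> step_arm:
  xyz:
    - [-0.8,0.5,0]
    - [-1.6,1.1,0]
    - [-2.4,1.6,0]
    - [-3.3,2.1,0]
    - [-4.1,2.7,0]
    - [-4.9,3.2,0]
    - [-5.7,3.8,0]
    - [-6.5,4.3,0]
    - [-7.4,4.9,0]
    - [-7.4,4.9,0]
  spin: [0,0,0,0,0,0,0,0,0,0]
  fingers: [0,0,0,0,0,0,0,0,0,0]

```text
time_s: 8.5
eef_pos: [0.5922, 0.0117, 0.0733]
eef_rot: [0.627, -0.326, 0.627, 0.326]
wrist_force: [4.0, -2.8, 1.6]
opening: 0.005
```

```bash
python3 m.py 8 100 0 460 340
```

```text
Traceback (most recent call last):
  File "m.py", line 5, in <module>
    L,P=wrist(im,o,f'pics/w{k}d.png',roi); print(o['time_s'],o['eef_pos'],'F',o['wrist_force'],'lid',L,'pan',P,'off',(L[0]-P[0])*1e3)
        ~~~~~^^^^^^^^^^^^^^^^^^^^^^^^^^^^
  File "h.py", line 64, in wrist
    L=circ(toplane(lp,c,.146),.042); P=circ(toplane(pp,c,.068),.056,x0=L[0])
                                            ~~~~~~~^^^^^^^^^^^
  File "h.py", line 14, in toplane
    K,d,P=c; u=cv2.undistortPoints(np.asarray(uv,float).reshape(-1,1,2),K,d).reshape(-1,2)
               ~~~~~~~~~~~~~~~~~~~^^^^^^^^^^^^^^^^^^^^^^^^^^^^^^^^^^^^^^^^^^
cv2.error: OpenCV(4.12.0) /io/opencv/modules/calib3d/src/undistort.dispatch.cpp:347: error: (-215:Assertion failed) CV_IS_MAT(_src) && CV_IS_MAT(_dst) && (_src->rows == 1 || _src->cols == 1) && (_dst->rows == 1 || _dst->cols == 1) && _src->cols + _src->rows - 1 == _dst->rows + _dst->cols - 1 && (CV_MAT_TYPE(_src->type) == CV_32FC2 || CV_MAT_TYPE(_src->type) == CV_64FC2) && (CV_MAT_TYPE(_dst->type) == CV_32FC2 || CV_MAT_TYPE(_dst->type) == CV_64FC2) in function 'cvUndistortPointsInternal'
```

The pan is now almost fully hidden under the lid here, so I'll measure the lid only and compare it with the fixed pan centre.

```bash
sed -i 's/P=circ(toplane(pp,c,.068),.056,x0=L\[0\])/P=circ(toplane(pp,c,.068),.056,x0=L[0]) if len(pp)>25 else (np.array([.5432,.0456]),-1)/' h.py; python3 - <<'E'
from h import *
o=ctrl.get_obs();print(wrist(cv2.imread('pics/wrist8.png')[:,:,::-1],o,'pics/w8d.png',(100,0,460,340)))
E
```

```text
((array([0.5457, 0.046 ]), np.float64(0.0008917993548496553)), (array([0.5432, 0.0456]), -1))
```

View pics/w8d.png

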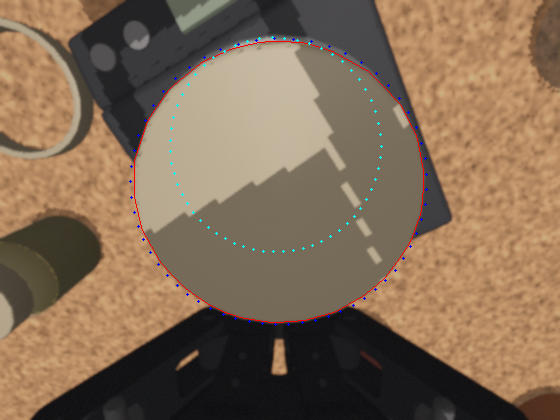

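The lid centre is about (2.5, 0.4) mm from the pan centre, within tolerance. I'll draw back gently along the push line, then rise and check from above.

>>> step_arm:
  xyz:
    - [1,-0.7,0]
    - [3,-2,0]
    - [8,-6,0]
    - [16,-11,0]
    - [25,-18,0]
    - [34,-24,0]
    - [40,-28,0]
    - [40,-28,40]
    - [40,-28,85]
    - [40,-28,130]
  spin: [0,0,0,0,0,0,0,0,0,0]
  fingers: [0,0,0,0,0,0,0,0,0,0]

```text
time_s: 9.55
eef_pos: [0.6323, -0.0168, 0.2042]
eef_rot: [0.627, -0.326, 0.628, 0.326]
wrist_force: [0.9, -0.4, -0.2]
opening: -0.002
```

>>> step_arm:
  xyz:
    - [0,0,45]
    - [0,0,45]
    - [0,0,45]
    - [0,0,45]
    - [0,0,45]
  spin: [0,0,0,0,0]
  fingers: [0,0,0,0,0]

```text
time_s: 10.05
eef_pos: [0.6315, -0.0164, 0.2461]
eef_rot: [0.626, -0.325, 0.628, 0.327]
wrist_force: [-1.0, -0.1, -1.1]
opening: 0.0
```

```bash
python3 m.py 9 200 0 360 190; python3 - <<'E'
from h import *
im=eyes.camera('side');cv2.imwrite('pics/side9.png',im[:,:,::-1])
L,P,d=measure('side',im,cam('side'),(240,172,302,228),(50,120));print(L,P,(L[0]-P[0])*1e3)
w=cv2.imread('pics/w9d.png');d=cv2.resize(d,None,fx=1,fy=1)
out=np.zeros((420,800,3),np.uint8);out[:,:560]=w;out[:d.shape[0],560:560+min(240,d.shape[1])]=d[:,:240];cv2.imwrite('pics/fin.png',out)
E
```

```text
10.05 [ 0.6315 -0.0164  0.2461] F [-0.951  -0.0728 -1.1048] lid (array([0.5458, 0.0461]), np.float64(0.0005650159544380029)) pan (array([0.5432, 0.0456]), -1) off [2.6366 0.4868]
(array([0.5238, 0.0179]), np.float64(0.0053428149006248815)) (array([0.4974, 0.1555]), np.float64(0.002676819222111597)) [  26.3918 -137.6142]
```

View pics/fin.png

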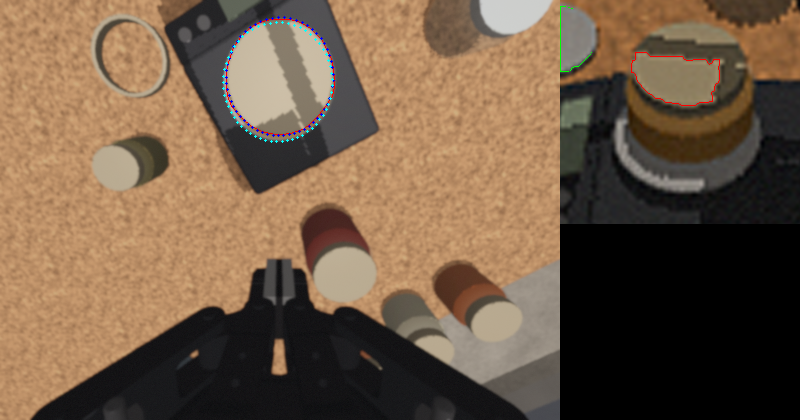

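The wrist fit shows the jar upright, 2.7 mm off the pan's centre. The side mask was spoiled by the arm's shadow on the lid, so I'll move the arm away and repeat it.

>>> step_arm:
  xyz:
    - [-20,-40,10]
    - [-45,-85,10]
    - [-70,-130,10]
    - [-95,-175,10]
    - [-120,-220,10]
    - [-145,-265,10]
    - [-170,-300,10]
    - [-170,-300,10]
    - [-170,-300,10]
    - [-170,-300,10]
  spin: [0,0,0,0,0,0,0,0,0,0]
  fingers: [0,0,0,0,0,0,0,0,0,0]

```text
time_s: 11.15
eef_pos: [0.4627, -0.3157, 0.2578]
eef_rot: [0.627, -0.326, 0.627, 0.327]
wrist_force: [0.3, -0.3, -0.3]
opening: 0.0
```

```bash
python3 - <<'E'
from h import *
o=ctrl.get_obs();print(o['time_s'],o['eef_pos'],o['wrist_force'])
out=[]
for n,roi,ls in [('side',(247,172,302,228),(50,120)),('scene',(262,184,311,224),(38,95))]:
    im=eyes.camera(n);cv2.imwrite(f'pics/{n}10.png',im[:,:,::-1])
    L,P,d=measure(n,im,cam(n),roi,ls,panS=(0,28));print(n,L,P,(L[0]-P[0])*1e3)
    e=np.zeros((230,240,3),np.uint8);h,w=min(230,d.shape[0]),min(240,d.shape[1]);e[:h,:w]=d[:h,:w];out.append(e)
cv2.imwrite('pics/fin2.png',np.hstack(out))
a=cv2.imread('pics/side0.png');b=cv2.imread('pics/side10.png')
E
```

```text
11.15 [ 0.4627 -0.3157  0.2578] [ 0.3109 -0.2794 -0.3316]
side (array([0.5436, 0.0472]), np.float64(0.0009755701479118306)) (array([0.5404, 0.0462]), np.float64(0.0004454431501329133)) [3.2481 1.0199]
scene (array([0.5437, 0.0459]), np.float64(0.0014771489465201133)) (array([0.5427, 0.0469]), np.float64(0.0007879946427577778)) [ 1.0176 -1.0511]
```

View pics/fin2.png

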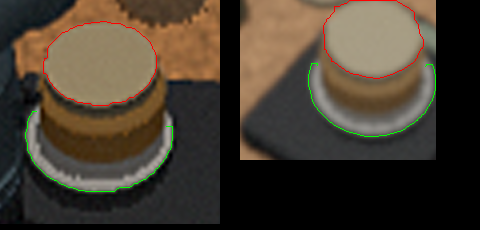

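View pics/side10.png

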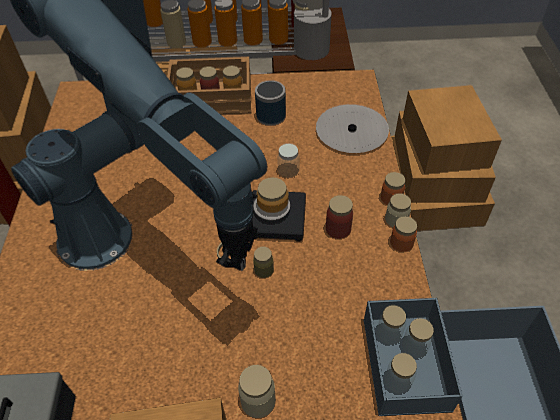

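All three views now put the jar 1.5–3.4 mm from the pan's centre, upright. In the side view the bystanders I can see are in their original pixel positions, and the arm is clear of everything. Handing in.

```bash
python3 -c "
from bench import hand_in
print(hand_in())"
```

```text
the job is handed in; nothing more can be done
None
```

I slid the jar about 22 mm across the pan with the shut fingers, in one slow, staged push low on its belly. Then I drew back, moved the arm away and handed the job in at about 11 s of the 56 s allowed.

- **Centring:** my last fits put the jar 2.7 mm (wrist), 3.4 mm (side) and 1.5 mm (scene) from the pan's centre, against the 8 mm limit. It looked upright in all three views.
- **Wrist fit caveat:** the wrist figure uses the pan centre I measured earlier, because the lid hid the pan by then.
- **Force:** the wrist force read at most about 5 N at the end of each move. I had no reading of the force during the pushes or at the contact itself.
- **Other objects:** the bystanders visible in the side view stayed where they were. The arm hid the loose lid and the screw band there at the end. I measured none of the bystanders' positions.

**Checks that failed or disagreed:**
- The first scene-camera fit was spoiled by the screw band and the display, and a later side fit by the arm's shadow. I repeated both, and the repeats worked.
- At 0 % and 40 % opening, all three cameras put the fingertips about 13 mm behind the reported TCP, not 11 mm ahead as stated. I set the push height from the pictures instead.

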